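Pop the latched axle drawer and lay the roller axle in its bearing seats

ROBOT

A 6-joint arm with a two-finger parallel gripper is mounted at the origin on the work surface. World frame = base frame: x ahead of the robot, y to its left, z up, the work surface at z = 0. Lengths are in m, angles in rad, forces in N, time in s.
With the tool pointing down it reaches from about 0.35 to 0.725 m from the base axis. Payload 6 kg.
Tool frame: the origin (TCP) lies at the very end of the fingers, on their centre line; the grasp point (between the pads) lies 19 mm behind it; z points along the fingers, y is the line along which they close (so a half turn about z gives the same grasp; the last joint's range is limited). The gripper opens to 85 mm and grips with 20 to 120 N. Pads are 22 mm wide; open, the fingers measure 114 mm over their backs; the gripper's body (76 mm by 85 mm) begins 54 mm behind the grasp point. The pads swing forward as they close: fully open they stand 13 mm farther back than shut.
Start: joints at [-1.003, 0.04, 0.085, 0, -1.615, -0.334], TCP at [0.139, -0.584, 0.231] pointing down, gripper open.
Joint ranges: [-2.56, 2.56], [-1.29, 2.01], [-1.08, 1.49], [-3.29, 1.98], [-2.81, -0.18], [-2.99, 2.99]. Speed limits (rad/s): [2.57, 2.57, 3.01, 3.14, 3.14, 3.14].

INTERFACE

Orientations are given as a rotation vector (axis times angle).
In Python, from cell import movep, move_straight, movej, command_gripper, pause, ik, state, snapshot, PlanningError, job_done, search_frame, silhouettes, place_of gives the robot as it stands. Calls block until the motion is done:
- movep(position, orientation): joint-space move of the TCP to a pose.
- move_straight(position, ori=None, v=0.15, f_stop=None): straight line of the TCP; ori=None keeps the orientation; v is the mean speed in m/s. With f_stop (N) it stops when the force on the tool has changed by that much, and returns True; else False.
- movej(angles): joint-space move.
- command_gripper(opening, force=None): finger opening in m; force is the grip in N (None keeps the last); returns when the fingers have stopped.
- pause(seconds).
- ik(position, orientation): joint angles nearest the present ones, or None.
- state(): the state.
- snapshot(name): name is "scene" or "top" or "wrist"; returns a dict with "img" (480x640x3 uint8, red, green, blue), "fx", "fy", "cx", "cy" (pixels), "R" (3x3) and "t" (3): a world point X has camera coordinates R X + t; the wrist camera has in their place "hand_eye" (4x4, takes a point from camera to tool coordinates, whose origin is the TCP and whose axes are the flange's). Camera axes: x right, y down, z forward; pixel columns grow to the right and rows downward; lengths in m; the calibration is good to about 2 mm. The wrist camera is an equidistant fisheye: a pixel r from the principal point sees the ray r / f radians off the axis. A picture is of the moment at which its call begins: read the wrist's pose just before it. There is no depth.
A pose or a line that the arm cannot do raises PlanningError and nothing moves.
- job_done(): hands the job in; it is judged then, once.
Trained networks look in the newest picture that a camera, given by its name, has taken for a name from the list of things; names that differ only in an ending like _2 or _b are one class to them, and where a whole thing is asked for, a point or a joint stands for the part that bears it (a point fixed in the world has none). Each returns a list of dicts, best first, with "score" (0 to 1); they miss things now and then, are a little off and sometimes report something else, mostly with a low value. They report only what shows in the picture. A call takes as long as a camera call. They do not tell look-alikes from the thing itself.
- search_frame(camera, query): "pixel" ([column, row] in pixels, amid what is visible of it).
- silhouettes(camera, query): "region" (480x640 bool, what is visible of it) and "pixel" ([column, row] in pixels, amid what is visible of it).
- place_of(camera, query): "pixel" ([column, row] in pixels: a listed point, or the origin of a listed thing).
The state is a dict: "time": time; "joint_positions": joint angles; "joint_vel": joint speeds; "tau": joint torques, N m; "tool_pos": TCP position; "eef_rot": TCP orientation; "wrist_force": force on the tool from outside, world axes, zero at the start; "wrist_torque": the same for the moment, N m; "width": finger opening in m; "gripper_force": force on a finger pad.
Only numpy, scipy, OpenCV 4.12 (cv2) and the standard library are available. Lean on these libraries where they do the work, as an engineer would, in place of code of your own. Each camera call takes 0.05 s, during which the arm holds its last target. There are 200 camera calls.

TASK

The low front drawer of the olive cabinet is held shut by a push-to-release latch: press its front in gently until you feel it come up against the rubber stop, never ramming it, then let go and back away so that it springs fully open on its own, untouched. Then pick up the taper-ended roller axle and lower it gently, without dropping or forcing it, into the two bearing seats in the drawer, centred between them, and leave it lying there with the drawer fully open. Leave everything else on the counter where it is.

Things in the scene. Friction and masses are not known exactly. Their poses are not given: they have to be found in the camera images.
- cabinet: olive steel step-back cabinet, fixed, 220 mm wide (its y). Origin on the counter below the middle of the closed drawer's front face; its -x axis points out of the front, the way the drawer opens. The drawer's front stands 28 mm proud of the base, which is 74 mm high and ends 270 mm behind the face; the upper part (160 mm high over all) stands only over its rear 130 mm.
- drawer (a joint): drawer slide, m: 0 latched shut, 0.13 fully open, negative pressed in. Once unlatched and let go, a spring (6 N shut, 2.5 N open) and damper open it at 30 to 70 mm/s and it stays open. Be off its front before it is 15 mm out and keep out of its 130 mm path: back off at once at 0.15 m/s or more. Pressed too little it stays latched and can be pressed again.
- drawer_face (a point): middle of the drawer's plain front, 33 mm up, axes as cabinet, moves with drawer. Front 216 mm wide, 8 to 58 mm up. Press here towards +x at a steady 15 mm/s or slower: 6 to 10 N until, 6 to 18 mm in (differs each time), a stiff rubber stop is felt, 20 N per mm; the latch frees just before it, so 13 to 16 N means freed. Over 20 N breaks it.
- seats (a point): centre of the seated axle: 66 mm behind the drawer's front face, 46 mm up; axes as cabinet, moves with drawer; axle lies along y. Two tan V-notched blocks 16 mm thick at y +-48 mm take its journals; 90 degree V open upward, 36 mm wide at its top, 52 mm up. Drawer floor 14 mm up, 58 mm free to the front panel's inside, sides 36 mm high, 190 mm apart. Over 60 N harms the seats.
- axle_mid (a point): centre of the taper-ended roller axle, lying on the counter (centre 10 mm up), x along it; 150 mm long, steel, 0.3 to 0.4 kg, both ends alike: square shank 20 x 20 mm, 60 mm long, in the middle (grip here), then each side a round journal 16 mm across, 30 mm long, then a 15 mm taper down to 9 mm across.
- bar: plain straight square steel bar, 130 x 24 x 24 mm, no tapered ends; loose, a bystander. Origin at the middle of its underside.
- bumper: rubber bumper block, 55 x 35 x 28 mm, loose, a bystander. Origin at the middle of its underside.
- lug: copper grounding lug, about 55 x 16 x 11 mm, loose, a bystander. Origin at the middle of its underside.
- bearing: steel bearing ring lying flat, 52 mm across, 15 mm high, loose, a bystander. Origin at the middle of its underside.
- grease: standing steel can, 64 mm across, 85 mm high, loose, a bystander. Origin at the middle of its underside.
- wrench: steel wrench lying flat, 180 mm long, loose, a bystander. Origin at the middle of its underside.
Things that resemble listed ones, but are neither listed nor needed, are in the scene too. What is shaped like the part that bears axle_mid but orange or red is not meant.

How it is judged:
By the outcome, as a careful person would: the job done as asked, in the order asked, and still so for the second after the job is handed in, with the robot touching nothing.
It also fails if it takes over 70 s, if anything falls off the work surface, if the arm or the gripper's body presses on something with over 40 N, if the wrist force passes 120 N, or if a joint passes its speed limit or range.

## Working session

There is one attempt and no reset: what is moved stays moved. The work goes in short steps, each a Python script; the robot and the scene stay as the last script left them, time stands still between calls to the robot, and variables do not carry over. Pictures are saved under pics/ and viewed, at most 10 in all, crops included, and the job is handed in when it is done.

```bash
mkdir -p pics; ls
python3 - <<'E'
from cell import *
import cv2
for c in ("scene","top"):
    s=snapshot(c); cv2.imwrite(f"pics/{c}0.png",s["img"][:,:,::-1])
    print(c,s["fx"],s["cx"],s["cy"],s["R"],s["t"])
    for q in ("cabinet","drawer_face","seats","axle_mid","bar","bumper","lug","bearing","grease","wrench"):
        print(q,[(([round(float(v)) for v in d["pixel"]]),round(d["score"],2)) for d in place_of(c,q)][:4])
print(state())
E
```

```text
pics
scene 488.90670840536814 325.65730825861044 247.7672836006945 [[ 0.63370933  0.77342922 -0.01482331]
 [ 0.58501992 -0.49169744 -0.64496924]
 [-0.50612664  0.40005109 -0.76406476]] [-0.26422292 -0.29142125  1.40310771]
cabinet [([390, 272], 0.85), ([392, 268], 0.38)]
drawer_face [([391, 266], 0.97)]
seats []
axle_mid [([205, 307], 0.86), ([182, 246], 0.86), ([129, 342], 0.65)]
bar [([418, 167], 0.67)]
bumper [([296, 237], 0.63)]
lug [([367, 189], 0.46)]
bearing [([259, 256], 0.57)]
grease [([275, 355], 0.79)]
wrench [([476, 208], 0.92), ([296, 235], 0.32)]
top 545.7035869285797 317.1347101347805 243.6866297914243 [[-0.00511415 -0.99994041 -0.00964438]
 [-0.99182311  0.00630202 -0.12746449]
 [ 0.12751767  0.00891364 -0.99179624]] [-0.0607049   0.47892226  1.12067519]
cabinet [([275, 176], 0.93)]
drawer_face [([276, 180], 0.84)]
seats []
axle_mid [([445, 263], 0.95), ([530, 275], 0.93), ([429, 357], 0.7)]
bar [([135, 276], 0.61)]
bumper [([326, 287], 0.76)]
lug [([212, 284], 0.7)]
bearing [([373, 286], 0.85)]
grease [([429, 183], 0.84)]
wrench [([136, 183], 0.85)]
{'time': 1.1, 'joint_positions': array([-1.00330446e+00,  4.02032379e-02,  8.47897219e-02, -4.67507066e-06,
       -1.61551074e+00, -3.33666350e-01]), 'joint_vel': array([-0.0011373 ,  0.00072756, -0.00152329,  0.00068767, -0.00056759,
       -0.00079221]), 'tau': array([-1.73648816e-03, -3.67946148e+01,  3.47431076e+01,  6.93305835e+00,
       -1.21780551e-03,  1.34383308e-05]), 'tool_pos': array([ 0.13901136, -0.58364467,  0.23125279]), 'eef_rot': array([ 3.66450417e-01, -3.12009532e+00, -1.84087682e-04]), 'wrist_force': array([ 0.05157535, -0.16836826,  0.32579602]), 'wrist_torque': array([0.05075624, 0.01267216, 0.01503561]), 'gripper_force': 0.0, 'width': 0.08528567985921856}
```

View pics/top0.png

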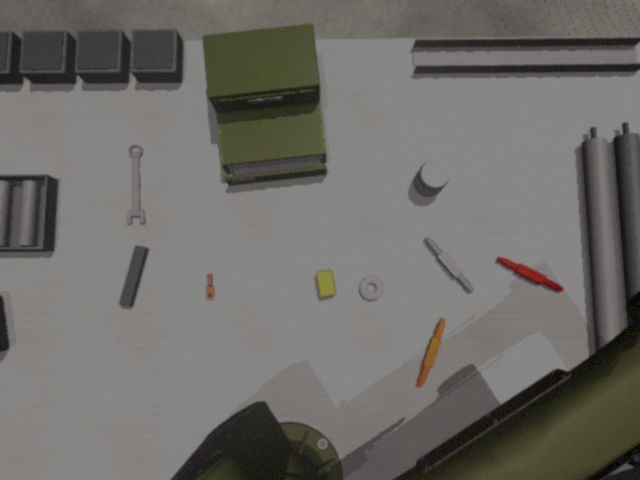

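View pics/scene0.png

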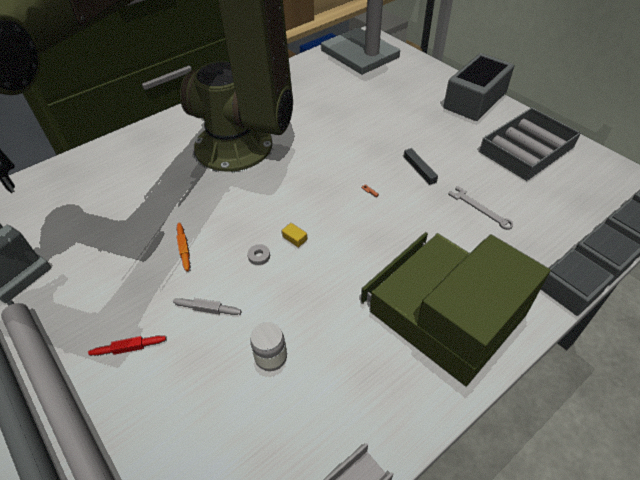

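The candidates for the axle in the top view are grey (445,263), red (530,275) and orange (429,357). The grey steel one fits, because red and orange are excluded. Next I'll confirm it in a crop and fit poses.

```bash
cat > h.py <<'E'
import numpy as np, cv2
from cell import *
from scipy.optimize import minimize
def proj(s,X):
    Y=np.atleast_2d(X)@np.array(s["R"]).T+s["t"]
    return np.c_[s["fx"]*Y[:,0]/Y[:,2]+s["cx"], s["fy"]*Y[:,1]/Y[:,2]+s["cy"]]
def back(s,px,z):
    px=np.atleast_2d(px).astype(float); R=np.array(s["R"]); C=-R.T@s["t"]
    d=np.c_[(px[:,0]-s["cx"])/s["fx"],(px[:,1]-s["cy"])/s["fy"],np.ones(len(px))]@R
    return C+d*((z-C[2])/d[:,2])[:,None]
def mask(c,q,near=None):
    L=silhouettes(c,q)
    if near is not None: L=sorted(L,key=lambda d:np.hypot(*(np.array(d["pixel"])-near)))
    return np.array(L[0]["region"]).astype(np.uint8)
E
python3 - <<'E'
from h import *
S={c:snapshot(c) for c in("top","scene")}
ax={"top":(445,263),"scene":(205,307)}
out=[]
for c in S:
    m=mask(c,"axle_mid",ax[c]); ys,xs=np.nonzero(m)
    P=back(S[c],np.c_[xs,ys],0.010)[:,:2]; mu=P.mean(0); w,v=np.linalg.eigh(np.cov((P-mu).T))
    u=(P-mu)@v[:,1]; print(c,"axle",mu,"mid",mu+v[:,1]*(u.max()+u.min())/2,"yaw",np.degrees(np.arctan2(v[1,1],v[0,1])),"len",np.ptp(u),len(xs))
def box(x0,x1,w,z0,z1): return np.array([[x,y,z] for x in(x0,x1) for y in(-w/2,w/2) for z in(z0,z1)])
B=[box(0,.008,.216,.008,.058),box(.028,.27,.22,0,.074),box(.14,.27,.22,0,.16),box(0,.05,.19,.014,.036)]
M={c:mask(c,"cabinet") for c in S}
K=4
def ren(c,p):
    x,y,a=p; R=np.array([[np.cos(a),-np.sin(a),0],[np.sin(a),np.cos(a),0],[0,0,1]])
    im=np.zeros((480*K,640*K),np.uint8)
    for b in B:
        h=cv2.convexHull(((proj(S[c],b@R.T+[x,y,0])+.5)*K*16-8).astype(np.int32)); cv2.fillConvexPoly(im,h,1,shift=4)
    return im
big={c:cv2.resize(M[c],None,fx=K,fy=K,interpolation=cv2.INTER_NEAREST) for c in S}
def cost(p,cs):
    return sum(1-(ren(c,p)&big[c]).sum()/(ren(c,p)|big[c]).sum() for c in cs)
for cs in (("top","scene"),("top",),("scene",)):
    p0=np.r_[back(S["top"],[276,180],.033)[0,:2],.05]
    best=min((minimize(cost,p0+[0,0,d],args=(cs,),method="Nelder-Mead",options=dict(initial_simplex=(p0+[0,0,d])+np.array([[0,0,0],[.01,0,0],[0,.01,0],[0,0,.05]]),maxfev=120)) for d in(-.1,.05)),key=lambda r:r.fun)
    print(cs,best.x,best.fun)
    if len(cs)==2: p=best.x
a=S["top"]["img"][:,:,::-1][225:305,400:500]; a=cv2.resize(a,(400,320),interpolation=cv2.INTER_CUBIC)
tiles=[]
for c,(r,q) in {"top":(10,190),"scene":(220,340)}.items():
    im=S[c]["img"][:,:,::-1].copy()
    e=cv2.findContours(cv2.resize(ren(c,p),(640,480),interpolation=cv2.INTER_NEAREST),0,1)[0]
    cv2.drawContours(im,e,-1,(0,0,255),1)
    for z in(.008,.058): 
        for t in(-.108,.108):
            w=proj(S[c],[p[0]-np.sin(p[2])*t,p[1]+np.cos(p[2])*t,z])[0]; cv2.circle(im,tuple(int(round(v)) for v in w),1,(255,0,255),-1)
    r0,r1,c0,c1=((10,200,190,340) if c=="top" else (220,390,350,560))
    t=im[r0:r1,c0:c1]; tiles.append(cv2.resize(t,(400,300) if c=="scene" else (400,300)))
b=np.vstack(tiles); a=np.vstack([a,np.zeros((280,400,3),np.uint8)])
cv2.imwrite("pics/crop1.png",np.hstack([a,b]))
E
```

```text
top axle [ 0.41500102 -0.51406953] mid [ 0.41483668 -0.51439768] yaw 63.39701125573598 len 0.15239554678366907 659
scene axle [ 0.4320819  -0.34226214] mid [ 0.4322798  -0.34210434] yaw -141.43149854450792 len 0.1491744520823683 597
('top', 'scene') [0.62260801 0.02232391 0.10507858] 1.0211236917436155
('top',) [0.62260801 0.02232391 0.10507858] 0.021123691743615614
('scene',) [ 0.6160656   0.02377383 -0.05      ] 1.0
```

View pics/crop1.png

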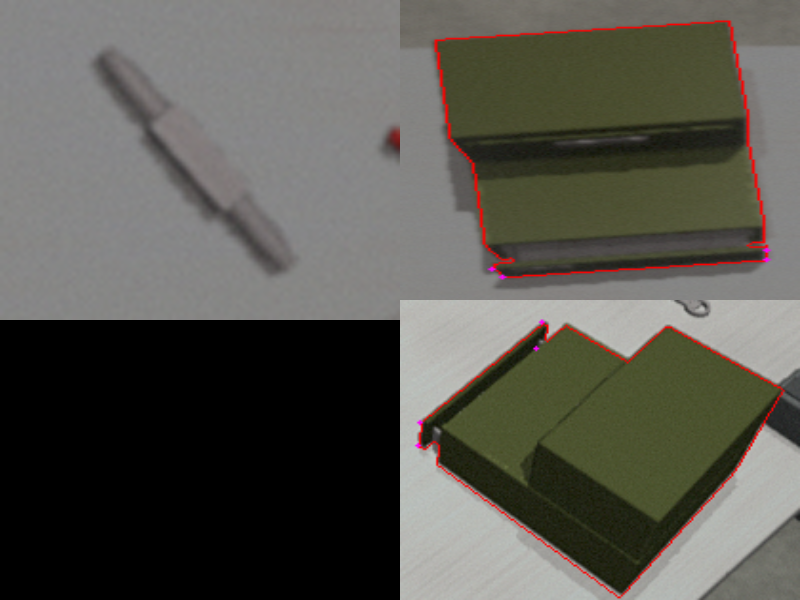

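The crop shows a grey axle with a square shank and tapered ends at top (445,263). The cabinet fit from the top view also overlays well in the scene view. The top silhouette I got was the red look-alike, so I'll locate the grey axle with `place_of`. Now the press.

```bash
cat >> h.py <<'E'
from scipy.spatial.transform import Rotation as Ro
A=0.105; D=np.array([np.cos(A),np.sin(A),0]); L=np.array([-np.sin(A),np.cos(A),0]); F0=np.array([.6226,.0223,0.])
def ori(z,y):
    z=np.array(z)/np.linalg.norm(z); y=np.array(y)-z*np.dot(y,z); y/=np.linalg.norm(y)
    return Ro.from_matrix(np.c_[np.cross(y,z),y,z]).as_rotvec()
def best_ori(p,z,y):
    c=[]
    for s in(1,-1):
        o=ori(z,s*np.array(y)); q=ik(p,o)
        if q is not None: c.append((abs(q[5]),s,o,q))
    c.sort(key=lambda t:t[0]); return c[0][2],c[0][3]
E
python3 - <<'E'
from h import *
S=snapshot("top"); print(back(S,[445,263],.01), back(S,[326,287],0))
S=snapshot("scene"); print(back(S,[205,307],.01))
t=np.radians(25); z=[D[0]*np.sin(t),D[1]*np.sin(t),-np.cos(t)]
st=F0-.03*D+[0,0,.034]
o,q=best_ori(st,z,L); print(q)
command_gripper(0.0)
movep(st+[0,0,.13]-.03*D,o); move_straight(st,v=.15); pause(.2)
f0=state()["wrist_force"]
hit=move_straight(st+.055*D,v=.007,f_stop=13.0)
s=state()
e=s["tool_pos"]-.19*D+[0,0,.06]
move_straight(e,v=.3)
print(hit,(s["tool_pos"]-F0)@D,s["tool_pos"],s["wrist_force"]-f0,s["time"],state()["time"])
pause(3)
for c in("top","scene"):
    S=snapshot(c); cv2.imwrite(f"pics/{c}1.png",S["img"][:,:,::-1])
    for q in("drawer_face","seats"): print(c,q,[(d["pixel"],d["score"]) for d in place_of(c,q)][:2])
E
```

```text
[[ 0.43793081 -0.33570932  0.01      ]] [[ 0.38875951 -0.08169752  0.        ]]
[[ 0.43410866 -0.34499687  0.01      ]]
[ 0.45251997 -0.29503188 -0.71774202  0.21360714 -0.74634233  1.09566884]
True 0.009409545928593024 [0.63197281 0.02314299 0.0334949 ] [-5.25191194 -0.7104007   4.10758519] 11.1917 12.275
top drawer_face [([283.2, 235.8], 0.57)]
top seats [([276.3, 204.3], 0.58)]
scene drawer_face [([348.4, 235.6], 0.65)]
scene seats [([372.6, 245.8], 0.69)]
```

View pics/top1.png

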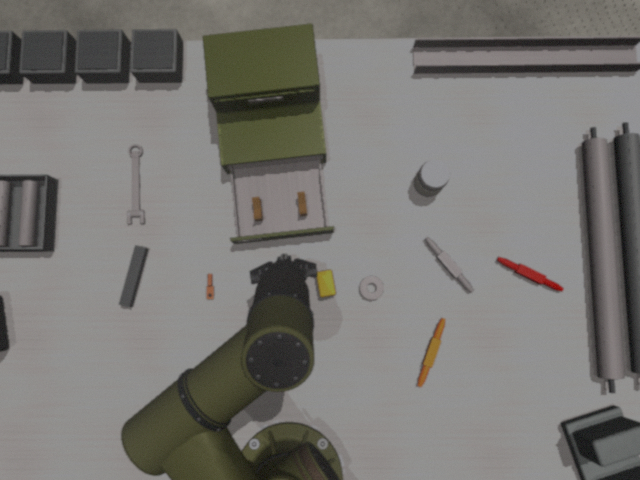

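The drawer is fully open and the tan blocks are at about (257,208) and (302,203). The grey axle at (448,263) is undisturbed. Next I'll take wrist views of the seats and the axle.

```bash
cat >> h.py <<'E'
def wback(s,st,px,z):
    px=np.atleast_2d(px).astype(float); u=(px-[s["cx"],s["cy"]])/[s["fx"],s["fy"]]; th=np.hypot(*u.T); ph=np.arctan2(u[:,1],u[:,0])
    d=np.c_[np.sin(th)*np.cos(ph),np.sin(th)*np.sin(ph),np.cos(th)]
    T=np.array(s["hand_eye"]); R=Ro.from_rotvec(st["eef_rot"]).as_matrix()
    d=d@(R@T[:3,:3]).T; C=st["tool_pos"]+R@T[:3,3]
    return C+d*((z-C[2])/d[:,2])[:,None]
def wshot(name):
    st=state(); s=snapshot("wrist"); cv2.imwrite(f"pics/{name}.png",s["img"][:,:,::-1]); return s,st
E
python3 - <<'E'
from h import *
S=snapshot("top"); seat=F0-.064*D+[0,0,.046]
print("nominal seat",seat,"px",proj(S,seat),"top",back(S,[276.3,204.3],.046)[0], "blocks",back(S,[[257,208.5],[302,203.5]],.046))
S=snapshot("scene"); print("scene",proj(S,seat),back(S,[372.6,245.8],.046)[0])
p=state()["tool_pos"]+[0,0,.12]; move_straight(p,v=.25)
command_gripper(.06)
P=seat-.05*D+[0,0,.18]; o,q=best_ori(P,[0,0,-1],L); print(q); movep(P,o)
s,st=wshot("w_seat"); print(s["hand_eye"])
for d in place_of("wrist","seats")[:2]: print("seats w",d["pixel"],d["score"],wback(s,st,d["pixel"],.046))
y=np.radians(39.); lat=[-np.sin(y),np.cos(y),0]
P=np.array([.437,-.34,.2]); o,q=best_ori(P,[0,0,-1],lat); print(q); movep(P,o); 
s,st=wshot("w_ax")
for d in place_of("wrist","axle_mid")[:3]: print("axle w",d["pixel"],d["score"],wback(s,st,d["pixel"],.01))
for d in silhouettes("wrist","axle_mid")[:3]:
    ys,xs=np.nonzero(d["region"]); Q=wback(s,st,np.c_[xs,ys],.01)[:,:2]; mu=Q.mean(0); w,v=np.linalg.eigh(np.cov((Q-mu).T)); u=(Q-mu)@v[:,1]
    print(d["pixel"],d["score"],mu,mu+v[:,1]*(u.max()+u.min())/2,np.degrees(np.arctan2(v[1,1],v[0,1])),np.ptp(u),2*np.sqrt(w[0]*3))
E
python3 -c "
import cv2,numpy as np
a=[cv2.resize(cv2.imread('pics/%s.png'%n),(400,300)) for n in('w_seat','w_ax')];cv2.imwrite('pics/w2.png',np.hstack(a))"
```

```text
nominal seat [0.55895248 0.01559234 0.046     ] px [[279.24686613 205.02468478]] top [0.56054574 0.02179497 0.046     ] blocks [[ 0.55185612  0.062316    0.046     ]
 [ 0.56187425 -0.03222897  0.046     ]]
scene [[371.07074935 246.97959425]] [0.55860852 0.02055569 0.046     ]
[ 4.16399304e-01 -2.03512642e-01 -1.54067642e-01  4.44089210e-16
 -1.62024133e+00  1.25939702e+00]
[[-1.26502392e-03 -9.63466778e-01 -2.67824880e-01  6.86857083e-02]
 [ 9.99999191e-01 -1.25394228e-03 -2.12419268e-04 -4.19779664e-04]
 [-1.31178034e-04 -2.67824932e-01  9.63467586e-01 -1.41910156e-01]
 [ 0.00000000e+00  0.00000000e+00  0.00000000e+00  1.00000000e+00]]
seats w [319.2, 157.8] 0.6 [[0.55955184 0.0179677  0.046     ]]
[-2.98401081e-01 -8.44374414e-02 -9.45487253e-02  4.44089210e-16
 -1.56068504e+00 -5.91716838e-01]
axle w [321.8, 211.5] 0.78 [[ 0.43786509 -0.33954085  0.01      ]]
axle w [192.4, 82.9] 0.71 [[ 0.41753534 -0.50826787  0.01      ]]
axle w [471.1, 268.8] 0.68 [[ 0.38757898 -0.18658545  0.01      ]]
[480.9, 91.2] 0.9 [ 0.25665944 -0.29918262] [ 0.25283103 -0.2976819 ] 158.59505256370895 0.15348839055249114 0.018854292047288827
[322.0, 207.0] 0.8 [ 0.43537902 -0.34235224] [ 0.43750108 -0.34061815] -140.74532103552565 0.15274423792017833 0.018218568787184305
[191.9, 84.0] 0.8 [ 0.41622833 -0.50969482] [ 0.41491835 -0.51232655] 63.537469515746885 0.151274122214634 0.019986170718128013
```

View pics/w2.png

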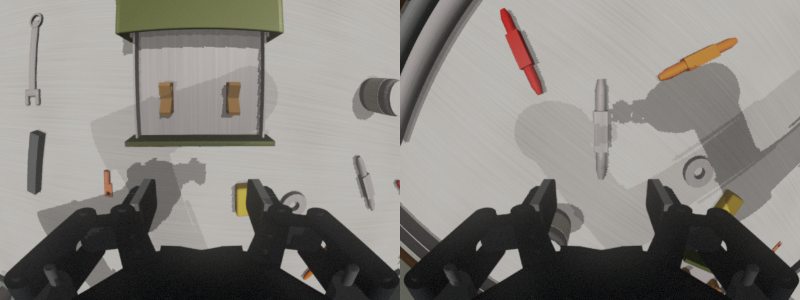

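The wrist view shows the grey axle at (322,211), with red and orange to its sides, and the seat blocks in the drawer. The position estimates agree, so I'll refine the seat centre from the block colours and grasp.

Run:
```python
from h import *
# blocks from stored wrist picture
im=cv2.imread("pics/w_seat.png"); s=snapshot("wrist")
seat=F0-.064*D+[0,0,.046]; P=seat-.05*D+[0,0,.18]
st0=dict(tool_pos=P,eef_rot=best_ori(P,[0,0,-1],L)[0])
h=cv2.cvtColor(im,cv2.COLOR_BGR2HSV); m=((h[...,0]>8)&(h[...,0]<22)&(h[...,1]>100)).astype(np.uint8)
m[:115]=0; m[190:]=0; m[:,:230]=0; m[:,400:]=0
n,lab,stt,cen=cv2.connectedComponentsWithStats(m)
for i in range(1,n):
    if stt[i,4]>100: print(stt[i],cen[i],wback(s,st0,cen[i],.045))
y=np.radians(39.2); ax=np.array([np.cos(y),np.sin(y),0]); lat=np.array([-ax[1],ax[0],0])
P=np.array([.4375,-.3402,.13]); o,q=best_ori(P,[0,0,-1],lat); move_straight(P,o,v=.2); pause(.2)
s,st=wshot("w_ax2")
print([ (d["pixel"],d["score"],wback(s,st,d["pixel"],.01)) for d in place_of("wrist","axle_mid")[:2]])
best=None
for d in silhouettes("wrist","axle_mid"):
    ys,xs=np.nonzero(d["region"]); Q=wback(s,st,np.c_[xs,ys],.01)[:,:2]; mu=Q.mean(0)
    if np.hypot(*(mu-P[:2]))>.03: continue
    w,v=np.linalg.eigh(np.cov((Q-mu).T)); e=v[:,1]*np.sign(v[0,1]); u=(Q-mu)@e
    best=mu+e*(u.max()+u.min())/2; a=np.arctan2(e[1],e[0]); print(d["score"],mu,best,np.degrees(a),np.ptp(u)); break
```

```text
[254 132  23  52 975] [265.04820513 157.39282051] [[0.55375008 0.06491892 0.045     ]]
[364 132  21  52 904] [373.56526549 157.55973451] [[ 0.56327894 -0.02893505  0.045     ]]
[([323.4, 228.3], 0.81, array([[ 0.43734461, -0.34067598,  0.01      ]])), ([519.1, 85.4], 0.65, array([[ 0.25405332, -0.29633969,  0.01      ]]))]
0.79 [ 0.4339902  -0.34356231] [ 0.4374164  -0.34076107] 39.269198302867835 0.15076342680016086
```

Run:
```python
from h import *
y=np.radians(39.2); lat=np.array([-np.sin(y),np.cos(y),0])
M=np.array([.4374,-.3407,0])
move_straight(M+[0,0,.05],v=.15)
print(move_straight(M+[0,0,.004],v=.04,f_stop=8),state()["tool_pos"])
command_gripper(0.0,60); pause(.2); s=state(); print(s["width"],s["gripper_force"])
move_straight(M+[0,0,.20],v=.15)
H=np.array([.5587,.0175,.20]); o,q=best_ori(H,[0,0,-1],D); print(q,o)
movep(H,o); pause(.2)
s=state(); print(s["width"],s["wrist_force"],s["time"])
s,st=wshot("w_held")
for c in("top","scene"): cv2.imwrite(f"pics/{c}2.png",snapshot(c)["img"][:,:,::-1])
a=[cv2.resize(cv2.imread(f'pics/{n}.png'),(400,300)) for n in('w_held','top2')]+[]
b=cv2.imread('pics/scene2.png')[130:330,270:540]
cv2.imwrite('pics/h3.png',np.vstack([np.hstack(a),np.hstack([cv2.resize(b,(400,300)),cv2.resize(cv2.imread('pics/top2.png')[130:280,200:400],(400,300))])]))
```

```text
False [ 0.4376153  -0.34079011  0.00434494]
0.01833087936610106 61.38371229171753
[ 0.39052478 -0.07025098 -0.08115727  0.         -1.55989003 -0.28552478] [ 2.33495286 -2.10180864  0.        ]
0.01820681671534529 [ 0.07870271 -0.99648367 -4.20406519] 26.2
```

View pics/h3.png

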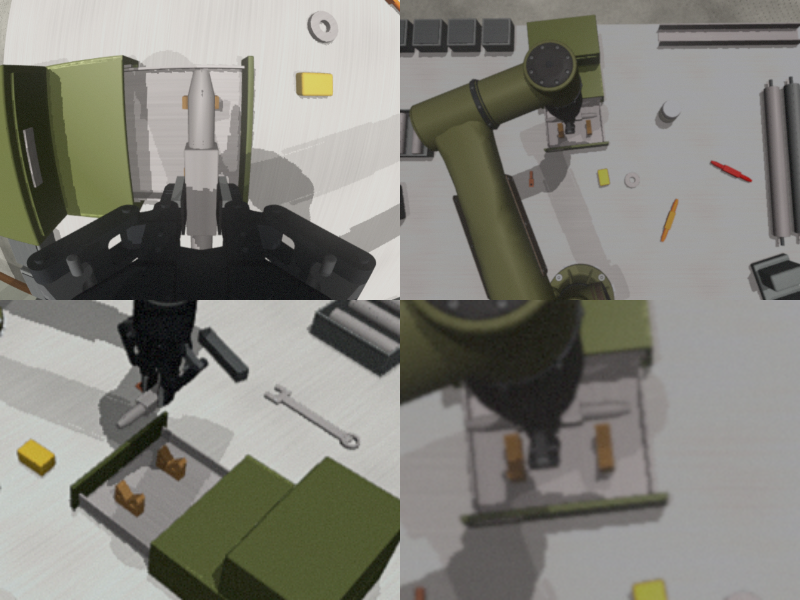

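The axle is held squarely with its tip at about (322,110) in the full wrist picture. The drawer is open and the bystanders are in place. I'll check the axial offset in the hand before lowering.

Run:
```python
from h import *
st=state(); s=snapshot("wrist"); R=Ro.from_rotvec(st["eef_rot"]).as_matrix()
for d in silhouettes("wrist","axle_mid")[:3]:
    ys,xs=np.nonzero(d["region"]); print(d["score"],d["pixel"],xs.min(),xs.max(),ys.min(),ys.max())
g=cv2.cvtColor(s["img"],cv2.COLOR_RGB2GRAY)
print(g[100:124,322].tolist()); print(g[225:250,310].tolist())
for px,z in (([322,109],.206),([322,111],.206),([322,237],.216)):
    print(px,(R.T@(wback(s,st,px,st["tool_pos"][2]-.2+z)[0]-st["tool_pos"]))*1000)
```

```text
0.58 [323.0, 262.1] 293 349 113 398
0.48 [633.7, 4.5] 616 639 0 17
[215, 213, 211, 201, 210, 211, 204, 171, 116, 131, 148, 151, 154, 158, 160, 159, 161, 172, 185, 186, 186, 185, 186, 187]
[162, 164, 163, 165, 163, 164, 164, 163, 162, 156, 160, 159, 142, 114, 121, 146, 163, 171, 172, 173, 171, 173, 173, 172, 171]
[322, 109] [77.74381549 -0.84212849 -5.99737831]
[322, 111] [77.0084191  -0.84304742 -5.99740302]
[322, 237] [ 32.76236583  -0.90174738 -15.99888958]
```

Run:
```python
from h import *
st=state(); s=snapshot("wrist"); R=Ro.from_rotvec(st["eef_rot"]).as_matrix()
h=cv2.cvtColor(s["img"],cv2.COLOR_RGB2HSV); m=((h[...,0]>8)&(h[...,0]<22)&(h[...,1]>100)); m[:120]=0;m[210:]=0;m[:,:270]=0;m[:,370:]=0
ys,xs=np.nonzero(m); print(xs.min(),xs.max(),ys.min(),ys.max())
for c in range(xs.min(),xs.max()+1,5):
    r=ys[xs==c]
    if len(r): print(c,r.min(),r.max(),h[r.min()-1:r.max()+2,c,2].tolist() if c in(xs.min()+5,) else "", [(np.round((R.T@(wback(s,st,[c,k],.052)[0]-st["tool_pos"]))*1000,1)[:2]).tolist() for k in(r.min()-.5,r.max()+.5)])
a=cv2.resize(s["img"][90:270,230:430,::-1],(800,600) if 0 else (660,594),interpolation=cv2.INTER_CUBIC); cv2.imwrite("pics/hc.png",a)
```

```text
292 349 153 172
292 159 171  [[51.0, -24.1], [40.8, -24.2]]
297 153 172 [123, 137, 152, 155, 155, 156, 156, 158, 157, 159, 159, 158, 157, 155, 158, 154, 157, 154, 155, 157, 159, 167] [[55.7, -20.2], [40.0, -20.3]]
347 153 172  [[55.6, 18.6], [39.9, 18.7]]
```

View pics/hc.png

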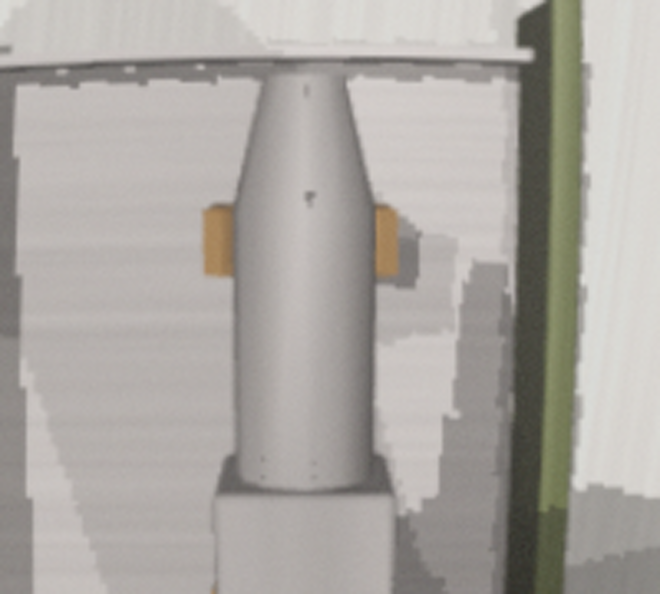

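In the same picture the far block is centred at 47.8 mm along the tool and the axle tip is at about 76.6 mm. The axle therefore sits about 1.9 mm too far along tool +x. I'll shift by that amount and lower it.

Run:
```python
from h import *
st=state(); R=Ro.from_rotvec(st["eef_rot"]).as_matrix(); print(R[:,0])
T=st["tool_pos"]-.0019*R[:,0]; T[2]=0
move_straight(T+[0,0,.06],v=.1); pause(.2); f0=state()["wrist_force"]
hit=move_straight(T+[0,0,.036],v=.012,f_stop=4); s=state(); print(hit,s["tool_pos"],s["wrist_force"]-f0)
if hit and abs(s["tool_pos"][2]-.0403)<.004:
    command_gripper(.04,20); pause(.3); print(state()["wrist_force"]-f0, state()["width"])
    e=state()["tool_pos"]
    print(move_straight(e+[0,0,.05],v=.06,f_stop=5)); 
    move_straight(e+[0,0,.2],v=.2)
    P=F0-.18*D+[0,0,.25]; o,q=best_ori(P,[0,0,-1],L); movep(P,o)
    w,_=wshot("w_end"); t=snapshot("top"); cv2.imwrite("pics/top_end.png",t["img"][:,:,::-1])
    cv2.imwrite("pics/end.png",np.hstack([cv2.resize(w["img"][100:300,200:460,::-1],(400,308)),cv2.resize(t["img"][130:284,180:380,::-1],(400,308))]))
print(state()["time"])
```

```text
[ 1.04475842e-01 -9.94527424e-01 -2.39946334e-05]
True [0.5593167  0.01925441 0.04039951] [2.21567053 1.42247936 6.92940989]
[ 0.57981109 -0.24431334  3.44197665] 0.04013147913793632
False
33.7167
```

View pics/end.png

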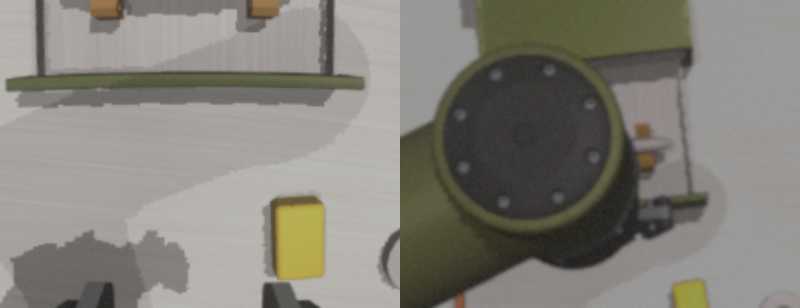

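The crop cuts off the axle, so I'll clear the arm away and look properly.

Run:
```python
from h import *
full=cv2.imread("pics/w_end.png")
j=np.array([-1.003,.04,.085,0,-1.615,-.334])
q=state()["joint_positions"].copy(); print(q)
movej(j); pause(.3)
t=snapshot("top"); sc=snapshot("scene")
print([(d["pixel"],d["score"],back(t,d["pixel"],.046)) for d in place_of("top","axle_mid")])
print([(d["pixel"],d["score"]) for d in place_of("top","drawer_face")])
a=[cv2.resize(full[0:240,160:480],(400,300)),cv2.resize(t["img"][130:280,180:380,::-1],(400,300)),cv2.resize(t["img"][:,:,::-1],(400,300)),cv2.resize(sc["img"][150:330,300:540,::-1],(400,300))]
cv2.imwrite("pics/end2.png",np.vstack([np.hstack(a[:2]),np.hstack(a[2:])])); print(state()["time"])
```

```text
[ 4.66551418e-01 -3.80966782e-01 -2.51262643e-01 -7.15495106e-05
 -1.70124285e+00  1.20847667e+00]
[([277.6, 205.0], 0.82, array([[0.55902968, 0.019055  , 0.046     ]])), ([429.4, 354.5], 0.77, array([[ 0.24903993, -0.2896076 ,  0.046     ]])), ([528.6, 274.7], 0.69, array([[ 0.40945403, -0.49837669,  0.046     ]])), ([279.7, 182.7], 0.27, array([[0.60692461, 0.01481413, 0.046     ]]))]
[]
36.575
```

View pics/end2.png

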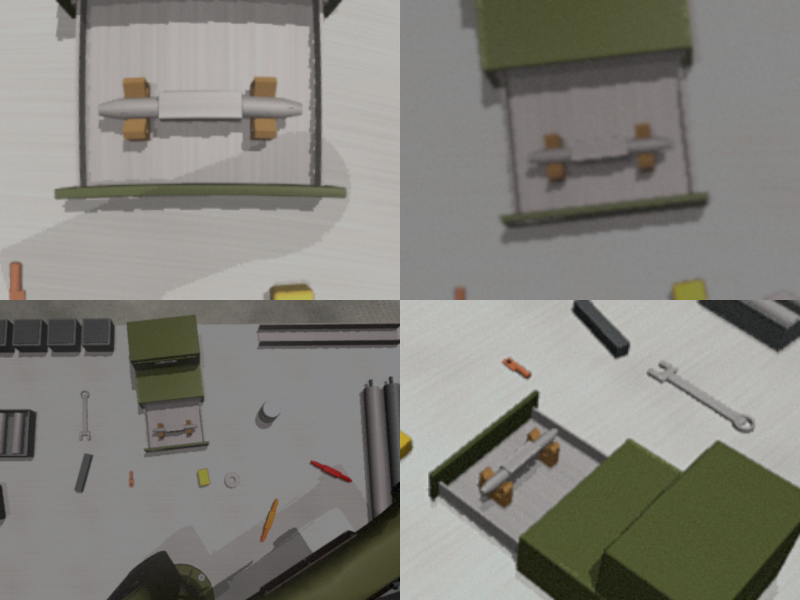

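The axle lies level in both V blocks. In the enlarged wrist crop its centre is at column 201 and the blocks' midpoint is at about 200.5. The drawer is open and the bystanders haven't moved.

```bash
python3 -c "
from cell import *
print(job_done())"
```

```text
the job is handed in; nothing more can be done
None
```

I handed the job in at about 37 s: the drawer sprang fully open on its own after one gentle press, the grey axle lies centred in both seats, and the last pictures show the other items where they were.

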